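# Fit the idler wheel and hold the belt tensioner back

## Task

The belt grinder on the sharpening bench is about to get a new belt. Pick up the orange idler wheel, gripping its soft tyre only lightly (a grip of no more than about 25 N), and seat it right down on the bare spindle of the tensioner arm; then push the sprung arm back until the brass pawl clicks in behind its ratchet tooth, and finish while still holding the arm pushed clearly past the click, so that your push and not the pawl carries the spring. Leave the other things on the bench where they are.

Things in the scene. Friction and masses are not known exactly. Their poses are not given: they have to be found in the camera images.
- idler: Loose idler wheel: orange soft-tyred wheel with an aluminium hub, 50 mm across its crowned tyre (47 mm at the rims), 30 mm high, through bore 17 mm, about 110 g. It stands flat on the bench, bore upright, to the left or right of the grinder. Origin: centre of its underside; z along the bore, up.
- spindle (a point): Foot of the bare upright steel spindle on the tensioner arm, where the wheel's underside rests (52 mm up, level with the top of the 26 mm wide bar). Spindle 12 mm thick, 34 mm tall, top 8 mm tapered to 6 mm; 100 mm from the pivot. Turns with the arm: -x points from the pivot along the bar to the thumb post, -y is the way it is pushed back.
- thumb_post (a point): Centre of the top of the red thumb post, an upright round post 18 mm thick and 44 mm tall standing on the bar (top 96 mm above the bench), 165 mm from the pivot and 65 mm beyond the spindle on the same line. Axes as for the spindle. From rest it travels about 60 mm to the click and 115 mm to the end stop.
- pivot (a point): Point on the tensioner's upright pivot axis, at the height of the bar's top. Fixed to the grinder; its x axis points away from the bar at rest, z up. A coil spring stack and brass cap rise 26 mm above it.
- tensioner (a joint): Turn of the arm, rad: 0 = at rest; positive = pushed back, anticlockwise from above, towards the white gear case; end stop 0.70. Spring torque 0.7 N m at 0, rising 1.1 N m per rad (4 to 9 N at the thumb post). The pawl climbs the tooth up to 0.26 and drops in at about 0.37; let go then, the arm springs back to 0.36 and the pawl holds it. Clearly past the click: over 0.41.
- pawl (a joint): Lift of the brass spring pawl slider at the hub, m: 0 = dropped in, up to 0.007 as it rides over the tooth. It works by itself and need not be touched.
- grinder: The bench belt grinder lying on its side with its belt off, fixed to the bench: grey base plate 310 x 250 mm, 12 mm thick, white gear case with black drive wheel (top 96 mm high). Origin on the bench, under the plate; the plate spans x -105 to 205 mm, y -140 to 110 mm; gear case x 40 to 170, y -135 to -35 mm. The pivot is at x 90, y 60 mm and the bar points to -x at rest.
- paste_tin: Bystander: round tin of honing paste, blue cap, 60 mm across, 34 mm high. Origin: centre of its underside.
- oilstone: Bystander: red-brown oilstone in a dark wood block, 85 x 38 x 26 mm. Origin: centre of its underside.
- plane_iron: Bystander: flat steel plane iron 130 x 45 x 5 mm lying on the bench. Origin: centre of its underside.
Things that resemble listed ones, but are neither listed nor needed, are in the scene too. Leave any green or pink look-alike of the idler alone.

How it is judged:
On the way, in this order (a step that is already met when the one before it is completed fails the run):
1. the idler wheel is seated right down on the spindle, the arm not yet past its click (horizontal distance between idler and spindle below 0.005 m and z of idler in the frame of spindle below 0.004 m and angle between idler's own z axis and vertical below 0.1 rad and value of joint tensioner below 0.3 rad), for 0.2 s.
2. the arm is pushed back past the click and the pawl has dropped in behind the tooth (value of joint tensioner above 0.36 rad and value of joint pawl below 0.002 m), for 0.1 s.
At the end, for the whole second after the job is handed in: Robot still holds the tensioner arm past its click: joint over 0.41 rad (pawl alone: 0.36), pressing arm or wheel with over 1.5 N; pawl lift under 2 mm; idler upright on the spindle, within 5 mm of its axis and 4 mm of the bar (value of joint tensioner above 0.41 rad and value of joint pawl below 0.002 m and (contact force between any of the fingers, the arm and tensioner above 1.5 N or contact force between any of the fingers, the arm and idler above 1.5 N) and horizontal distance between idler and spindle below 0.005 m and z of idler in the frame of spindle below 0.004 m and angle between idler's own z axis and vertical below 0.1 rad); the arm keeps its last pose, push and grip.
It fails at once if the soft idler tyre is squeezed with more than about 27 N a side (55 N over both fingers) (contact force between the fingers and idler above 55 N).
It fails at once if a bystander is shoved more than 25 mm (distance of any of paste_tin, oilstone, plane_iron from where it was at the start of the episode above 0.025 m).
It also fails if it takes over 48 s, if anything falls off the work surface, if the arm or the gripper's body presses on something with over 40 N, if the wrist force passes 120 N, or if a joint passes its speed limit or range.

## Robot

A 6-joint arm with a two-finger parallel gripper is mounted at the origin on the work surface. World frame = base frame: x ahead of the robot, y to its left, z up, the work surface at z = 0. Lengths are in m, angles in rad, forces in N, time in s.
With the tool pointing down it reaches from about 0.275 to 0.775 m from the base axis. Payload 14.6 kg.
Tool frame: the origin (TCP) lies midway between the tips of the shut fingers; the grasp point (between the pads) lies 19 mm behind it; z points along the fingers, y is the line along which they close (so a half turn about z gives the same grasp; the last joint's range is limited). The gripper opens to 85 mm and grips with 20 to 120 N. Pads are 22 mm wide; open, the fingers measure 114 mm over their backs; the gripper's body (76 mm by 85 mm) begins 54 mm behind the grasp point. The pads swing forward as they close: fully open they stand 13 mm farther back than shut.
Start: joints at [-1.464, 0.263, -0.048, 1.259, 0, 1.415], TCP at [0.136, -0.507, 0.231] pointing down, gripper open.
Joint ranges: [-2.65, 2.65], [-0.89, 1.7], [-1.18, 1.37], [-2.13, 2.11], [-1.35, 1.29], [-3.14, 3.14]. Speed limits (rad/s): [1.89, 1.89, 2.57, 2.79, 3.14, 3.14].

## Interface

Orientations are given as a rotation vector (axis times angle).
In Python, from plant import r gives the robot as it stands. The module is installed in compiled form; this text tells all that it offers.
- The arm moves only by the shell command python3 -m jog 'ROWS' [FORCE]. ROWS is JSON, a list of rows, each a list of 5 numbers: the finger opening in cm, from 0 to 8.54, then the shift along the tool's x, y, z in cm, then the turn about the tool's z in degrees. A call has 1 to 5 rows; each row shifts and turns the commanded pose from where the row before left it, along the tool's axes as they then stand; what a row does not reach is not made up. A row lasts 1/8 s, in which the tool goes at most 62.5 mm and 10.7 degrees, less where a joint would pass 70% of its speed; a pose out of reach is approached as far as the arm can. A call is refused whole if a number of a shift passes 6.25 or a number of a turn 10.7, either way. A call with a gripper value outside its range is refused whole. The fingers move at their own pace and stop on an object; FORCE is the grip in N (left out, the last holds). Time passes only in rows, so rows that do not move let the fingers close. It gives the time, the measured TCP pose, the force, the opening and the grip force at its end, in the units of the state.
- r.get_state(): the state, without advancing time (a new reading comes with each control period).
- r.grab_frame(name): name is "scene" or "top"; returns a dict with "frame" (480x640x3 uint8, red, green, blue), "K" (3x3 intrinsics, pixels), "cam_to_world" (4x4, takes a point from camera to world coordinates). Camera axes: x right, y up, looking along -z (the intrinsics and any distortion apply to the point x, -y, -z); pixel columns grow to the right and rows downward; lengths in m; the calibration is good to about 2 mm. A picture is of the moment at which its call begins. There is no depth.
- r.job_done(): hands the job in; it is judged then, once.
The state is a dict: "time": time; "joint_pos": joint angles; "dq": joint speeds; "joint_torque": joint torques, N m; "ee_pos": TCP position; "tcp_rot": TCP orientation; "contact_force": force on the tool from outside, world axes, zero at the start; "moment": the same for the moment, N m; "finger_gap": finger opening in m; "finger_force": force on a finger pad.
Only numpy, scipy, OpenCV 4.12 (cv2) and the standard library are available. Lean on these libraries where they do the work, as an engineer would, in place of code of your own. Each camera call takes 0.05 s, during which the arm holds its last target. There are 200 camera calls.

## Working session

There is one attempt and no reset: what is moved stays moved. The work goes in short steps, Python scripts to look and compute and a shell command to move; the robot and the scene stay as the last step left them, time stands still between calls to the robot, and variables do not carry over. Pictures are saved under pics/ and viewed, at most 10 in all, crops included, and the job is handed in when it is done.

```bash
mkdir -p pics
python3 - <<'E'
from plant import r
import cv2,numpy as np
for n in("scene","top"):
    f=r.grab_frame(n); cv2.imwrite(f"pics/{n}0.png",f["frame"][:,:,::-1]); print(n,f["K"].round(1).tolist(),f["cam_to_world"].round(3).tolist(),[k for k in f])
s=r.get_state();print({k:np.round(v,3).tolist() for k,v in s.items()})
E
```

```text
scene [[552.2, 0.0, 327.6], [0.0, 552.2, 239.0], [0.0, 0.0, 1.0]] [[0.243, -0.841, 0.483, 1.134], [0.97, 0.216, -0.112, -0.171], [-0.011, 0.496, 0.868, 1.077], [0.0, 0.0, 0.0, 1.0]] ['frame', 'K', 'cam_to_world']
top [[475.3, 0.0, 321.3], [0.0, 475.3, 230.6], [0.0, 0.0, 1.0]] [[0.028, 0.996, -0.082, 0.456], [-0.999, 0.026, -0.02, -0.047], [-0.018, 0.083, 0.996, 1.281], [0.0, 0.0, 0.0, 1.0]] ['frame', 'K', 'cam_to_world']
{'time': 0.1, 'joint_pos': [-1.464, 0.263, -0.049, 1.259, 0.0, 1.416], 'dq': [0.001, -0.001, 0.001, 0.001, -0.001, -0.0], 'joint_torque': [0.005, -63.857, 38.507, 0.01, -0.0, 0.0], 'ee_pos': [0.136, -0.507, 0.231], 'tcp_rot': [-3.114, -0.41, -0.0], 'contact_force': [-0.967, -0.719, -0.133], 'moment': [0.011, 0.032, 0.042], 'finger_force': 0.0, 'finger_gap': 0.086}
```

View pics/scene0.png

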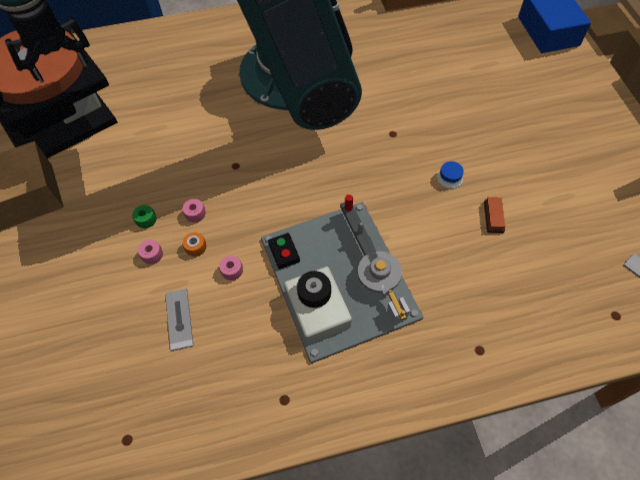

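View pics/top0.png

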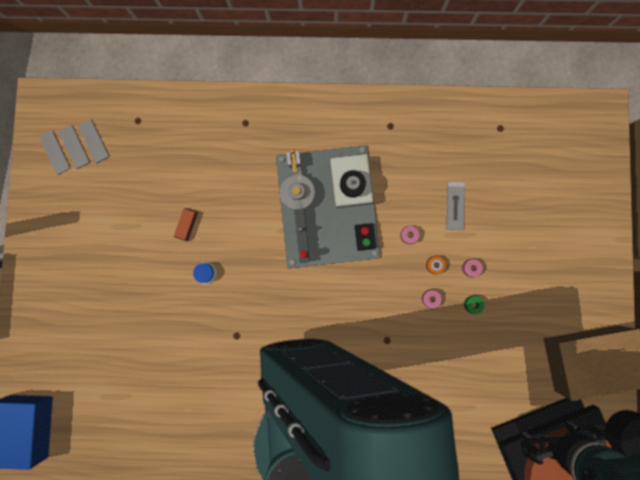

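The scene view shows the orange idler at about (194,243), with the thumb post at (348,203) and the pivot cap at (380,266). The top view shows the idler at (437,265), the red post at (304,254) and the pivot at (297,190). I'll enlarge these areas and triangulate.

```bash
cat > h.py <<'E'
import numpy as np,cv2
from plant import r
def ray(f,p):
    K=f["K"];T=f["cam_to_world"];d=np.array([(p[0]-K[0,2])/K[0,0],-(p[1]-K[1,2])/K[1,1],-1.])
    d=T[:3,:3]@d;return T[:3,3],d/np.linalg.norm(d)
def plane(f,p,z):
    o,d=ray(f,p);return o+d*(z-o[2])/d[2]
def tri(f,p,g,q):
    a,d=ray(f,p);b,e=ray(g,q);s=np.linalg.lstsq(np.c_[d,-e],b-a,rcond=None)[0]
    P,Q=a+s[0]*d,b+s[1]*e;return (P+Q)/2,np.linalg.norm(P-Q)
def proj(f,P):
    T=f["cam_to_world"];c=T[:3,:3].T@(np.array(P)-T[:3,3]);K=f["K"]
    return np.array([K[0,0]*c[0]/-c[2]+K[0,2],K[1,1]*-c[1]/-c[2]+K[1,2]])
def blob(f,lo,hi,box):
    h=cv2.cvtColor(f["frame"],cv2.COLOR_RGB2HSV);m=cv2.inRange(h,np.array(lo),np.array(hi))
    x0,y0,x1,y1=box;k=np.zeros_like(m);k[y0:y1,x0:x1]=m[y0:y1,x0:x1]
    n,l,s,c=cv2.connectedComponentsWithStats(k);i=1+np.argmax(s[1:,4]);
    cn=max(cv2.findContours((l==i).astype(np.uint8),0,2)[0],key=len)
    return c[i],s[i],cv2.minEnclosingCircle(cn),m
def crop(f,x0,y0,w,h,k):
    return cv2.resize(f["frame"][y0:y0+h,x0:x0+w,::-1],None,fx=k,fy=k,interpolation=cv2.INTER_CUBIC)
E
python3 - <<'E'
from h import *
S=r.grab_frame("scene");T=r.grab_frame("top")
a=crop(S,325,185,100,75,4);b=crop(T,270,180,100,75,4)
c=crop(S,160,205,100,75,4);d=crop(T,400,230,100,75,4)
cv2.imwrite("pics/c1.png",np.vstack([np.hstack([a,b]),np.hstack([c,d])]))
for nm,lo,hi,bs,bt in(("idler",(8,180,120),(16,255,255),(175,225,212,262),(420,250,455,282)),("post",(0,150,60),(6,255,255),(338,190,360,216),(294,240,316,262)),("cap",(13,120,120),(28,255,255),(365,252,393,276),(285,178,308,200))):
    p=blob(S,lo,hi,bs);q=blob(T,lo,hi,bt);X,e=tri(S,p[0],T,q[0]);print(nm,p[0].round(1),p[1],q[0].round(1),q[1],X.round(4),round(e,4))
E
```

```text
idler [193.4 241.9] [183 232  23  19 187] [435.3 264.6] [427 256  19  18 126] [ 0.4788 -0.3235  0.0199] 0.0005
post [348.7 201.7] [345 195   8  16  96] [302.9 253.9] [300 251   7   7  39] [0.496  0.0243 0.0734] 0.002
cap [380.4 264.8] [376 261  10   9  69] [296.2 190. ] [293 187   7   7  39] [0.6599 0.0468 0.0718] 0.0021
```

View pics/c1.png

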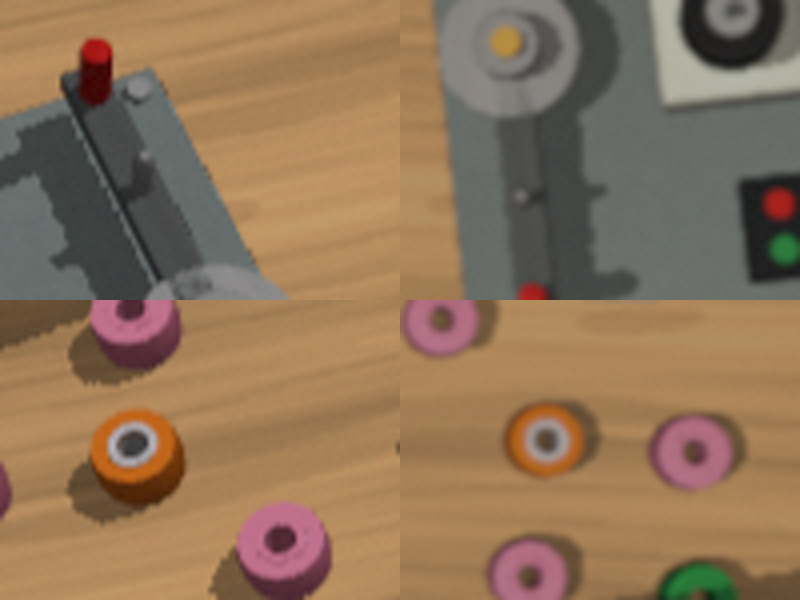

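The crops show the idler's hub centred at about scene (192.6,240.6) and top (436.4,264.6). The spindle tip is at scene (361,224) and top (299.6,228.6), and the post's top face is at scene (348.6,196). Next I'll triangulate these and the idler's neighbours.

Run:
```python
from h import *
S=r.grab_frame("scene");T=r.grab_frame("top")
# hub annulus: low saturation bright -> filled ellipse centre
def hub(f,c,R=12):
    h=cv2.cvtColor(f["frame"],cv2.COLOR_RGB2HSV);x,y=map(int,c)
    m=((h[...,1]<110)&(h[...,2]>90)).astype(np.uint8);k=np.zeros_like(m);k[y-R:y+R,x-R:x+R]=m[y-R:y+R,x-R:x+R]
    n,l,s,_=cv2.connectedComponentsWithStats(k);i=1+np.argmax(s[1:,4])
    cn=cv2.findContours((l==i).astype(np.uint8),0,2)[0][0];e=cv2.fitEllipse(cn);return np.array(e[0]),e[1]
p,q=hub(S,(193,241)),hub(T,(436,264),8);print(p,q)
X,e=tri(S,p[0],T,q[0]);print("hub top",X.round(4),round(e,4)); print("at z.03",plane(S,p[0],.03).round(4),plane(T,q[0],.03).round(4))
X,e=tri(S,(361.1,223.6),T,(299.6,228.6));print("spindle tip",X.round(4),round(e,4),plane(S,(361.1,223.6),.086).round(4),plane(T,(299.6,228.6),.086).round(4))
X,e=tri(S,(348.6,196.3),T,(302.9,253.9));print("post",X.round(4),round(e,4),plane(S,(348.6,196.3),.096).round(4),plane(T,(302.9,253.9),.096).round(4))
c=tri(S,(380.4,264.8),T,(296.2,190.))[0];print("cap",c.round(4))
for n,lo,hi,b in(("pinkR",(150,50,80),(179,255,255),(460,255,490,282)),("pinkT",(150,50,80),(179,255,255),(398,222,424,248)),("pinkB",(150,50,80),(179,255,255),(420,286,446,312)),("green",(50,100,40),(80,255,255),(460,290,490,318))):
    u=blob(T,lo,hi,b)[2][0];print(n,plane(T,u,.025).round(3))
for n,u in(("iron",(456,206)),("iron_end",(456,228))):print(n,plane(T,u,.005).round(3))
s=r.get_state();print(cv2.Rodrigues(np.array(s["tcp_rot"]))[0].round(3))
```

```text
(array([192.59663391, 240.77973938]), (10.553618431091309, 12.210659980773926)) (array([436.3843689 , 264.72122192]), (10.603870391845703, 10.886542320251465))
hub top [ 0.4785 -0.3247  0.0246] 0.0016
at z.03 [ 0.482  -0.3231  0.03  ] [ 0.4783 -0.3243  0.03  ]
spindle tip [0.5597 0.0342 0.0792] 0.0018 [0.5638 0.0337 0.086 ] [0.5589 0.0328 0.086 ]
post [0.4953 0.0234 0.0936] 0.0028 [0.4971 0.0243 0.096 ] [0.495 0.022 0.096]
cap [0.6599 0.0468 0.0718]
pinkR [ 0.474 -0.42   0.025]
pinkT [ 0.556 -0.255  0.025]
pinkB [ 0.39  -0.313  0.025]
green [ 0.378 -0.424  0.025]
iron [ 0.638 -0.381  0.005]
iron_end [ 0.578 -0.381  0.005]
[[ 0.966  0.259 -0.   ]
 [ 0.259 -0.966  0.   ]
 [ 0.    -0.    -1.   ]]
```

```bash
python3 -m jog '[[7.5,5.4,-1.3,0,0],[7.5,5.4,-1.3,0,0],[7.5,5.4,-1.3,0,0],[7.5,5.4,-1.3,0,0]]' 20; python3 -m jog '[[7.5,5.4,-1.2,0,0],[7.5,5.4,-1.2,0,0],[7.5,5.5,-1.2,0,0],[7.5,0,0,0,0]]'
```

```text
time: 0.8
ee_pos: [0.3325, -0.4, 0.2313]
tcp_rot: [3.115, 0.41, 0.0]
contact_force: [-0.5, -0.5, -0.4]
finger_gap: 0.0748
finger_force: 0.0
time: 1.3
ee_pos: [0.4817, -0.3221, 0.2307]
tcp_rot: [-3.113, -0.416, -0.0]
contact_force: [-0.9, -0.1, 0.3]
finger_gap: 0.0752
finger_force: 0.0
```

```bash
python3 -m jog '[[7.5,-0.2,0,6,0],[7.5,0,0,6,0],[7.5,0,0,4.5,0],[7.5,0,0,0,0]]'
python3 - <<'E'
from h import *
S=r.grab_frame("scene");T=r.grab_frame("top")
c=proj(S,(.48,-.324,.05)).astype(int);d=proj(T,(.48,-.324,.05)).astype(int)
cv2.imwrite("pics/p1.png",np.hstack([crop(S,c[0]-50,c[1]-50,100,100,4),crop(T,d[0]-50,d[1]-50,100,100,4)]));print(c,d)
E
```

```text
time: 1.8
ee_pos: [0.4751, -0.3237, 0.0641]
tcp_rot: [-3.111, -0.408, 0.006]
contact_force: [-1.0, 0.0, 0.4]
finger_gap: 0.0747
finger_force: 0.0
[190 235] [438 263]
```

View pics/p1.png

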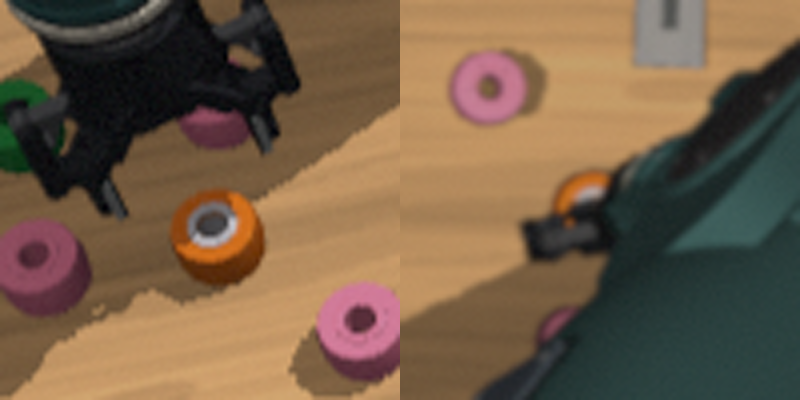

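The picture shows fingertips at about scene (169.5,238) and (206,222), lined up over the orange wheel with the hub still at (192.6,240.6). I'll check the offset.

```bash
python3 - <<'E'
from h import *
S=r.grab_frame("scene")
for i in range(3): print(np.round(r.get_state()["ee_pos"],4))
for z in(.064,.07,.076): print(z,plane(S,(169.3,237.6),z).round(4),plane(S,(205.9,221.6),z).round(4))
E
python3 -m jog '[[7.5,0,0,0,0],[7.5,0,0,0,0]]'
```

```text
[ 0.4778 -0.3256  0.0684]
[ 0.4778 -0.3256  0.0684]
[ 0.4778 -0.3256  0.0684]
0.064 [ 0.4831 -0.3652  0.064 ] [ 0.4628 -0.2843  0.064 ]
0.07 [ 0.4869 -0.3641  0.07  ] [ 0.4668 -0.2837  0.07  ]
0.076 [ 0.4908 -0.3629  0.076 ] [ 0.4707 -0.283   0.076 ]
time: 2.2
ee_pos: [0.4777, -0.325, 0.0674]
tcp_rot: [3.113, 0.41, 0.002]
contact_force: [-0.5, -0.4, 0.6]
finger_gap: 0.0749
finger_force: 0.0
```

```bash
python3 -m jog '[[7.5,0.1,0,3.5,0],[7.5,0,0,2.5,0],[7.5,0,0,0.6,0],[7.5,0,0,0,0],[6,0,0,0,0]]' 20 ; python3 -m jog '[[4.6,0,0,0,0],[4.6,0,0,0,0],[4.6,0,0,0,0],[4.6,0,0,0,0]]'
```

```text
time: 2.82
ee_pos: [0.4788, -0.3248, 0.0014]
tcp_rot: [3.113, 0.41, 0.002]
contact_force: [-0.3, -0.1, 0.6]
finger_gap: 0.0604
finger_force: 0.0
time: 3.32
ee_pos: [0.4787, -0.3247, 0.0014]
tcp_rot: [3.113, 0.41, 0.002]
contact_force: [-1.3, 1.1, 7.7]
finger_gap: 0.049
finger_force: 19.4
```

```bash
python3 -m jog '[[4.6,0,0,-1,0],[4.6,0,0,-4,0],[4.6,0,0,-5,0],[4.6,0,0,-5,0],[4.6,0,0,0,0]]'
python3 - <<'E'
from h import *
p=np.array(r.get_state()["ee_pos"][:2]);t=np.array([.5605,.033]);R=np.array([[.966,.259],[.259,-.966]]);print(R@(t-p))
S=r.grab_frame("scene");c=proj(S,(p[0],p[1],.16)).astype(int);cv2.imwrite("pics/p2.png",crop(S,c[0]-60,c[1]-50,120,100,4));print(c)
E
```

```text
time: 3.95
ee_pos: [0.4796, -0.3255, 0.1545]
tcp_rot: [3.11, 0.409, 0.007]
contact_force: [0.4, -0.1, -1.2]
finger_gap: 0.0494
finger_force: 21.5
[ 0.17101674 -0.32531166]
[176 207]
```

View pics/p2.png

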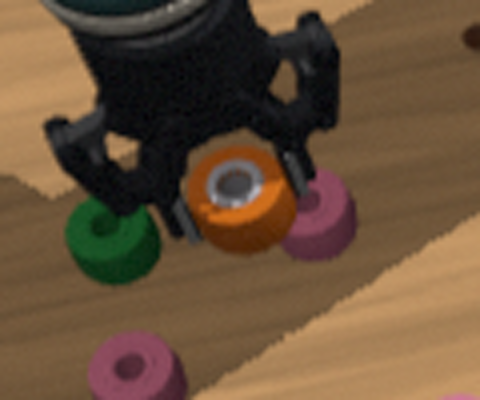

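```bash
python3 -m jog '[[4.6,2.8,-5.4,0,0],[4.6,2.8,-5.4,0,0],[4.6,2.8,-5.4,0,0],[4.6,2.9,-5.4,0,0],[4.6,2.9,-5.4,0,0]]';python3 -m jog '[[4.6,2.9,-5.4,0,0],[4.6,0,0,0,0],[4.6,0,0,4,0],[4.6,0,0,1.2,0],[4.6,0,0,0,0]]'
python3 - <<'E'
from h import *
S=r.grab_frame("scene");T=r.grab_frame("top");p=r.get_state()["ee_pos"];print(np.round(p,4))
c=proj(S,(.56,.033,.1)).astype(int);d=proj(T,(.56,.033,.1)).astype(int);print(c,d)
cv2.imwrite("pics/p3.png",np.hstack([crop(S,c[0]-40,c[1]-50,80,100,5),crop(T,d[0]-40,d[1]-50,80,100,5)]))
E
```

```text
time: 4.62
ee_pos: [0.5449, -0.0246, 0.1492]
tcp_rot: [-3.114, -0.41, 0.003]
contact_force: [1.3, -0.5, -0.9]
finger_gap: 0.049
finger_force: 21.5
time: 5.25
ee_pos: [0.5588, 0.0324, 0.0977]
tcp_rot: [-3.114, -0.409, 0.003]
contact_force: [0.2, 0.6, -1.9]
finger_gap: 0.0488
finger_force: 21.6
[0.5599 0.0324 0.0991]
[360 218] [299 227]
```

View pics/p3.png

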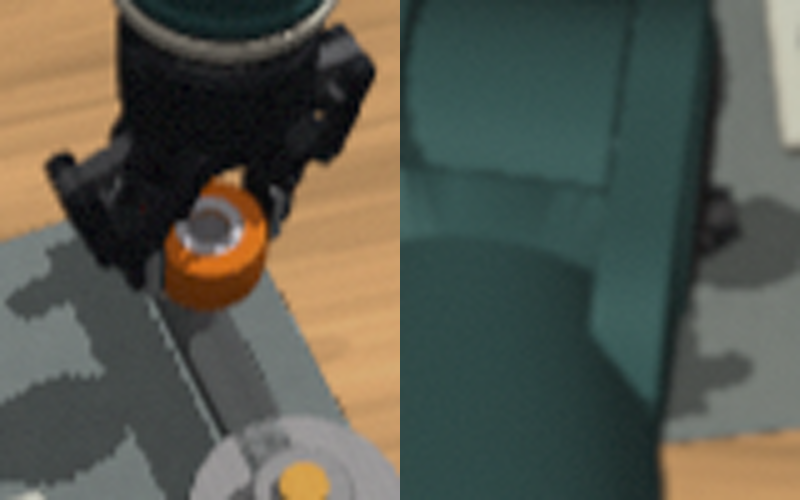

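The scene view shows the wheel held above the bar, with its hub centre at about (361.8,213.5). The top view is blocked by the arm. I'll compare the hub with the spindle as seen by the same camera.

Run:
```python
from h import *
S=r.grab_frame("scene");p=np.array(r.get_state()["ee_pos"])
h=cv2.cvtColor(S["frame"],cv2.COLOR_RGB2HSV);b=(346,200,378,234)
o=cv2.inRange(h,np.array((8,150,60)),np.array((18,255,255)));x0,y0,x1,y1=b
k=np.zeros_like(o);k[y0:y1,x0:x1]=o[y0:y1,x0:x1]
cs,hi=cv2.findContours(k,cv2.RETR_CCOMP,cv2.CHAIN_APPROX_NONE)
for c,g in zip(cs,hi[0]):
    if len(c)>8:print("hole" if g[3]>=0 else "outer",len(c),[np.round(v,1) for v in cv2.fitEllipse(c)])
u=(361.8,213.5)
for z in(.122,.127):print(z,plane(S,u,z).round(4),"TCP",p.round(4))
print("spindle same cam",plane(S,(361.1,223.6),.086).round(4))
```

```text
outer 88 [array([362.8, 217.2]), array([18.9, 25.1]), np.float64(16.1)]
0.122 [0.5616 0.0342 0.122 ] TCP [0.5601 0.0325 0.0993]
0.127 [0.5646 0.0331 0.127 ] TCP [0.5601 0.0325 0.0993]
spindle same cam [0.5638 0.0337 0.086 ]
```

```bash
python3 -m jog '[[4.6,0,0,0.8,0],[4.6,0,0,0.8,0],[4.6,0,0,0.4,0],[4.6,0,0,0,0]]'; python3 -m jog '[[4.6,0,0,0.5,0],[4.6,0,0,0.5,0],[4.6,0,0,0,0]]'
```

```text
time: 5.9
ee_pos: [0.5593, 0.033, 0.0779]
tcp_rot: [-3.115, -0.41, 0.001]
contact_force: [0.0, 0.4, -1.4]
finger_gap: 0.0491
finger_force: 21.6
time: 6.28
ee_pos: [0.5592, 0.0329, 0.0678]
tcp_rot: [-3.115, -0.41, 0.001]
contact_force: [0.5, 0.7, -2.2]
finger_gap: 0.0494
finger_force: 21.6
```

```bash
python3 -m jog '[[4.6,0,0,0.5,0],[4.6,0,0,0.4,0],[4.6,0,0,0.2,0],[4.6,0,0,0,0]]'; python3 -m jog '[[4.6,0,0,0.2,0],[4.6,0,0,0.1,0],[4.6,0,0,0,0]]'
```

```text
time: 6.78
ee_pos: [0.5595, 0.0329, 0.0572]
tcp_rot: [-3.115, -0.41, 0.0]
contact_force: [-1.1, 0.1, -2.6]
finger_gap: 0.0494
finger_force: 21.6
time: 7.15
ee_pos: [0.5595, 0.0329, 0.0542]
tcp_rot: [-3.115, -0.41, 0.0]
contact_force: [0.1, -0.2, -1.0]
finger_gap: 0.0493
finger_force: 21.6
```

```bash
python3 -m jog '[[4.6,0,0,0.1,0],[4.6,0,0,0.1,0],[4.6,0,0,0,0]]'; python3 -m jog '[[5.5,0,0,0,0],[7,0,0,0,0],[7,0,0,0,0],[7,0,0,0,0]]'
```

```text
time: 7.52
ee_pos: [0.5597, 0.033, 0.0532]
tcp_rot: [3.114, 0.41, 0.001]
contact_force: [-5.5, 0.3, 12.6]
finger_gap: 0.0493
finger_force: 22.4
time: 8.02
ee_pos: [0.5595, 0.0329, 0.0522]
tcp_rot: [-3.115, -0.41, 0.0]
contact_force: [-0.1, 0.2, -0.1]
finger_gap: 0.0699
finger_force: 0.0
```

```bash
python3 -m jog '[[7,0,0,-3,0],[7,0,0,-5,0],[7,0,0,-1.5,0],[7,-3.2,-0.35,0,0],[7,-3.3,-0.35,0,0]]'; python3 -m jog '[[5,0,0,0,0],[5,0,0,0,0]]'
python3 - <<'E'
from h import *
S=r.grab_frame("scene");p=np.array(r.get_state()["ee_pos"]);print(p)
cv2.imwrite("pics/p4.png",crop(S,300,160,120,100,5))
E
```

```text
time: 8.65
ee_pos: [0.4943, 0.0228, 0.1473]
tcp_rot: [3.115, 0.41, 0.0]
contact_force: [0.7, -0.2, 0.3]
finger_gap: 0.0697
finger_force: 0.0
time: 8.9
ee_pos: [0.4956, 0.0228, 0.1475]
tcp_rot: [3.115, 0.41, 0.001]
contact_force: [-0.2, -0.7, 0.6]
finger_gap: 0.05
finger_force: 0.0
[0.49576064 0.02286671 0.14735413]
```

View pics/p4.png

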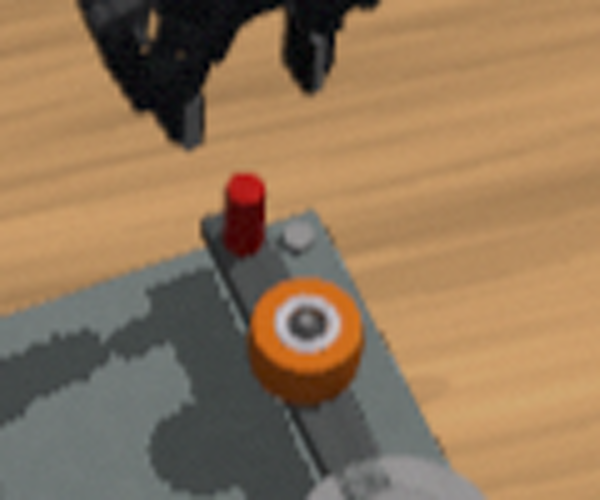

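The wheel is seated: the spindle tip shows in the bore at about scene (361,224). Next I'll straddle the post and grip it lightly.

```bash
python3 -m jog '[[5,0,0,4,0],[5,0,0,4.2,0],[5,0,0,0,0],[3,0,0,0,0],[1.6,0,0,0,0]]' 20; python3 -m jog '[[1.6,0,0,0,0],[1.6,0,0,0,0]]'
python3 - <<'E'
from h import *
p=np.array(r.get_state()["ee_pos"][:2]);P=np.array([.659,.047]);v=p-P;print(p,np.hypot(*v))
R=np.array([[.966,.259],[.259,-.966]]);l=p
for t in np.arange(.0625,.51,.0625):
    q=P+np.array([[np.cos(t),-np.sin(t)],[np.sin(t),np.cos(t)]])@v;print(round(t,3),(R@(q-l)*100).round(2));l=q
E
```

```text
time: 9.57
ee_pos: [0.496, 0.023, 0.0668]
tcp_rot: [3.115, 0.41, 0.004]
contact_force: [-0.6, 5.2, 4.6]
finger_gap: 0.0173
finger_force: 19.9
time: 9.82
ee_pos: [0.496, 0.0232, 0.0667]
tcp_rot: [-3.114, -0.411, -0.004]
contact_force: [-0.1, 4.2, 8.2]
finger_gap: 0.0173
finger_force: 20.1
[0.49597892 0.02320913] 0.16474792165068244
0.062 [-0.09  1.03]
0.125 [-0.02  1.03]
0.188 [0.04 1.03]
0.25 [0.1  1.02]
0.312 [0.17 1.02]
0.375 [0.23 1.  ]
0.438 [0.29 0.99]
0.5 [0.35 0.97]
```

```bash
python3 -m jog '[[1.6,-0.1,1,0,0],[1.6,0,1,0,0],[1.6,0,1,0,0],[1.6,0.1,1,0,0]]'; python3 -m jog '[[1.6,0.2,1,0,0],[1.6,0.2,1,0,0],[1.6,0.3,1,0,0],[1.6,0.3,1,0,0],[1.6,0,0,0,0]]'; python3 -m jog '[[1.6,0,0.2,0,0],[1.6,0,0,0,0]]'
python3 - <<'E'
from h import *
S=r.grab_frame("scene");p=np.array(r.get_state()["ee_pos"]);v=p[:2]-[.659,.047];print(p,np.hypot(*v),"theta",np.arctan2(-v[1],-v[0])-np.arctan2(.0238,.163))
cv2.imwrite("pics/p5.png",crop(S,280,170,150,125,4))
E
```

```text
time: 10.32
ee_pos: [0.5047, -0.0152, 0.0663]
tcp_rot: [-3.113, -0.411, -0.0]
contact_force: [-7.3, 6.0, 11.3]
finger_gap: 0.017
finger_force: 20.8
time: 10.95
ee_pos: [0.5248, -0.0517, 0.0661]
tcp_rot: [-3.114, -0.41, 0.001]
contact_force: [-8.7, 4.4, 8.8]
finger_gap: 0.0175
finger_force: 20.7
time: 11.2
ee_pos: [0.5255, -0.053, 0.0661]
tcp_rot: [-3.113, -0.411, -0.001]
contact_force: [-4.5, 7.3, 4.4]
finger_gap: 0.0172
finger_force: 20.4
[ 0.52549119 -0.05292209  0.06613619] 0.1667603813658923 theta 0.49750827967049777
```

View pics/p5.png

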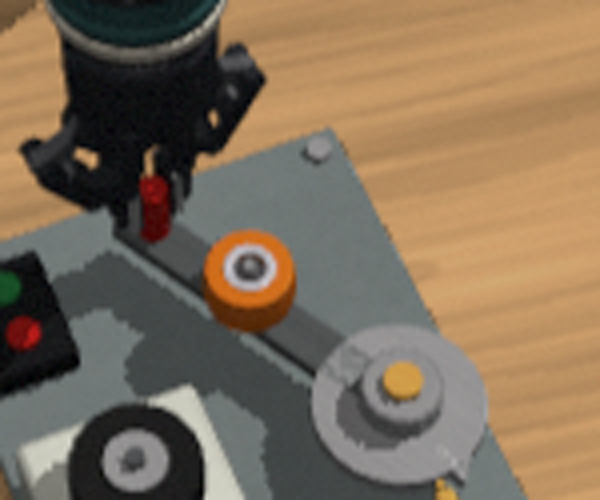

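The arm is at about 0.50 rad. The post is gripped at about scene (318,222), and the wheel is still down on the spindle at (343,238), with the spindle tip showing in its bore. I'm handing the job in.

```bash
python3 -c "
from plant import r
print(r.job_done())"
```

```text
the job is handed in; nothing more can be done
None
```

I seated the orange idler wheel on the spindle with a grip of about 20 N, then pushed the tensioner arm to about 0.50 rad, past the 0.41 needed. I handed the job in at about 11 s with the gripper still holding the thumb post there; I did not check the pawl's drop directly, and no verdict came back.

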